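# Insulation test of a batch of lampholders

### The arm

A 6-joint arm with a two-finger parallel gripper is mounted at the origin on a cart in front of the work surface, level with it; the furniture and walls round the work are solid. World frame = base frame: x ahead of the robot, y to its left, z up, the work surface at z = 0. Lengths are in mm, angles in degrees, forces in N, time in s.
With the tool pointing down it reaches from about 350 to 850 mm from the base axis. Payload 8.1 kg.
Tool frame: the origin (TCP) lies between the finger pads; the fingertips stand 22 mm ahead of it and the grasp point (between the pads) lies 3 mm ahead of it; z points along the fingers, y is the line along which they close (so a half turn about z gives the same grasp; the last joint's range is limited). The gripper opens to 85 mm and grips with 20 to 120 N. Pads are 22 mm wide; open, the fingers measure 114 mm over their backs; the gripper's body (76 mm by 85 mm) begins 54 mm behind the grasp point. The pads swing forward as they close: fully open they stand 13 mm farther back than shut.
Start: joints at [66.497, 7.471, 85.268, -0, 87.261, -4.893], TCP at [191.45, 568.641, 230.192] pointing down, gripper open.
Joint ranges: [-169.43, 169.43], [-51.17, 129.36], [1.28, 143.12], [-76.62, 256.62], [0, 156.53], [-152.29, 152.29]. Speed limits (degrees/s): [136.94, 136.94, 159.86, 180, 180, 180].

### API

Orientations are given as [roll, pitch, yaw] about the fixed x, y, z axes, in that order (R = Rz(yaw) Ry(pitch) Rx(roll)).
In Python, from bench import sense, snapshot, calibration, hand_in gives the robot as it stands.
- The arm moves only by the shell command python3 -m crank 'ROWS' [FORCE]. ROWS is JSON, a list of rows, each a list of 5 numbers: the shift along the tool's x, y, z in cm, then the turn about the tool's z in rad, then the finger opening in cm, from 0 to 8.54. A call has 1 to 20 rows; each row is the pose to reach, as a shift and turn from the pose commanded when the call began, along the tool's axes at that moment; what a row does not reach only later rows make up. A row lasts 1/10 s, in which the tool goes at most 50 mm and 8.59 degrees, less where a joint would pass 70% of its speed; a pose out of reach is approached as far as the arm can. A call with a gripper value outside its range is refused whole. The fingers move at their own pace and stop on an object; FORCE is the grip in N (left out, the last holds). Time passes only in rows, so rows that repeat a pose let the fingers close. It gives the time, the measured TCP pose, the force, the opening and the grip force at its end, in the units of the state.
- sense(): the state, without advancing time (a new reading comes with each control period).
- snapshot(name): name is "side" or "top"; returns (picture, depth): 384x512x3 uint8, red, green, blue; 384x512 float32, mm along the optical axis (not along the pixel's ray), 0 where there is no reading.
- calibration(name): a dict with "fovy" (degrees; the focal length in pixels is half the picture's height over the tangent of half this angle, whatever the lens; pixels are square), "cx", "cy" (the principal point, pixels), "rvec" (rotation vector, rad) and "tvec" (3), from world to camera coordinates, as OpenCV has them. Camera axes: x right, y down, z forward; pixel columns grow to the right and rows downward; lengths in mm; the calibration is good to about 2 mm. A picture is of the moment at which its call begins. calibration takes no time and is no camera call.
- hand_in(): hands the job in; it is judged then, once.
The state is a dict: "time": time; "joint_pos": joint angles; "qd": joint speeds; "joint_efforts": joint torques, N m; "tool_pos": TCP position; "tcp_rot": TCP orientation; "ft_force": force on the tool from outside, world axes, zero at the start; "wrist_torque": the same for the moment, N m; "finger_gap": finger opening in mm; "grip_force": force on a finger pad.
Only numpy, scipy, OpenCV 4.12 (cv2) and the standard library are available. Lean on these libraries where they do the work, as an engineer would, in place of code of your own. Each camera call takes 0.05 s, during which the arm holds its last target. There are 200 camera calls.

### The job

Test this batch of porcelain lampholders: stand all of them, mouth down as they are, in one straight row along the middle of the test rack against its fixed wall and push the sliding stop up until the row is snug between wall and stop. Then throw the isolator lever over to on, wind the generator's crank clockwise (seen from above) through at least three full turns without running back, at a steady easy speed of no more than half a turn a second, also through its heavy point, and throw the lever back to off, leaving the row clamped. Never wind the crank while the isolator is off, and leave the masking tape, the red tape and the pliers alone.

Things in the scene. Friction and masses are not known exactly. Their poses are not given: they have to be found in the camera images.
- holder_1: a white porcelain lampholder standing mouth down, a round dome 39 mm across (straight-sided from 4 to 24 mm up, domed above) and 40 mm high, 0.08 kg; origin at the centre of its underside, z up. Some of the four are absent: two to four are on the desk at the start
- holder_2: a white porcelain lampholder standing mouth down, a round dome 39 mm across (straight-sided from 4 to 24 mm up, domed above) and 40 mm high, 0.08 kg; origin at the centre of its underside, z up. Some of the four are absent: two to four are on the desk at the start
- holder_3: a white porcelain lampholder standing mouth down, a round dome 39 mm across (straight-sided from 4 to 24 mm up, domed above) and 40 mm high, 0.08 kg; origin at the centre of its underside, z up. Some of the four are absent: two to four are on the desk at the start
- holder_4: a white porcelain lampholder standing mouth down, a round dome 39 mm across (straight-sided from 4 to 24 mm up, domed above) and 40 mm high, 0.08 kg; origin at the centre of its underside, z up. Some of the four are absent: two to four are on the desk at the start
- rack: test rack, fixed: grey base plate 120 mm (its x) by 270 mm (y), 10 mm thick, a copper strip along the middle; origin at the centre of its underside, x across the row, y along it from the fixed wall to the stop's open end. The row stands on the plate (10 mm above the origin) on the line x = 0. At the -y end the aluminium wall, 70 mm wide, 45 mm above the plate
- wall_face (a point): the middle of the fixed wall's inner face, 20 mm above the plate; axes as the rack's: the row grows from here along +y. It lies at y = -120 mm in the rack's frame
- stop_face (a point): the middle of the sliding stop's flat face that looks at the wall, 20 mm above the plate; axes as the rack's. The stop is an aluminium block 70 mm wide (x), 20 mm thick (y, behind the face) reaching 46 mm above the plate
- stop_tab (a point): the point to take the stop by: in the black upright tab on top of the stop block, 75 mm above the plate. The tab is 30 mm wide (rack x) and 12 mm thick (rack y), and stands from 46 to 88 mm above the plate, its middle 10 mm behind the stop's face
- stop (a joint): slide of the stop, m: 0 = fully open (face 200 mm from the wall), growing as it is pushed towards the wall (rack -y), up to 0.15 (50 mm from the wall). Stays where it is left, drags with about 2 N. At the start it may stand too close for the row to fit
- crank_hub (a point): point on the crank's axis level with the grip's middle; z = the crank axis, up and tilted 25 degrees towards the generator's low front; x points to the grip. Generator: grey box 130 x 130 mm, 100 mm high at its back, sloping top, fixed. The crank's arm runs 40 mm under this point and bears opposite the grip a dark iron weight 54 mm across, 40 mm high, 50 mm off the axis
- crank_grip (a point): the middle of the crank's black round grip, 24 mm in diameter and 44 mm long along the crank axis, 55 mm from that axis, free to spin about its own axis; 16 mm from its lower end to the arm. Axes as crank_hub
- crank (a joint): turn of the crank, rad, growing clockwise seen from above (against crank_hub's z by the right-hand rule), counted past full turns, no end. Starts within 0.25 of 0 (iron weight low at the front, grip high at the back). One heavy point a turn: resists most a quarter turn after 0 (0.2 N m, 4 N at the grip), pushes on in the second half; let go off balance, it swings to a whole turn
- lever_pivot (a point): the isolator's pivot, 34 mm above the desk on a black base 90 mm (its x) by 55 mm and 22 mm high that is fixed to the desk. The lever swings about the y axis of this point; off leans to its -x, on leans to its +x
- lever_knob (a point): the middle of the black round knob (24 mm across, 38 mm long along the lever) of the isolator's lever, 75 mm from the pivot; the lever's end is 93 mm from the pivot
- lever (a joint): the isolator's lever, rad: 0 = off (leaning 0.6 rad to the base's -x), 1.2 = on (leaning 0.6 rad to +x), upright at 0.6. Top-heavy: past upright it drops over to its end by itself, with less than 1 N to move it
- tape_masking: a roll of cream masking tape, 100 mm across and 24 mm high, behind the generator, not to be disturbed; origin under its centre
- tape_red: a roll of red tape, 58 mm across and 19 mm high, not to be disturbed; origin under its centre
- pliers: red-handled pliers, 173 mm long, 16 mm high, near the front edge, not to be disturbed; origin under their centre
Not all that is in view belongs to the job. Leave any green or orange look-alike of the holder_2 alone.

How it is judged (in metres and radians):
On the way, in this order (a step that is already met when the one before it is completed fails the run):
1. all lampholders stand in the rack in a row, snug between wall and stop (x of holder_1 in the frame of rack between -0.012 and 0.012 m and z of holder_1 in the frame of rack between 0.005 and 0.015 m and angle between each of holder_1, holder_2, holder_3, holder_4's own z axis and vertical below 0.15 rad and y of holder_1 in the frame of wall_face between 0.01 and 0.1515 m and (horizontal distance between holder_1 and holder_2 below 0.044 m or horizontal distance between holder_1 and holder_3 below 0.044 m or horizontal distance between holder_1 and holder_4 below 0.044 m) and x of holder_2 in the frame of rack between -0.012 and 0.012 m and z of holder_2 in the frame of rack between 0.005 and 0.015 m and y of holder_2 in the frame of wall_face between 0.01 and 0.1515 m and (horizontal distance between holder_2 and holder_1 below 0.044 m or horizontal distance between holder_2 and holder_3 below 0.044 m or horizontal distance between holder_2 and holder_4 below 0.044 m) and x of holder_3 in the frame of rack between -0.012 and 0.012 m and z of holder_3 in the frame of rack between 0.005 and 0.015 m and y of holder_3 in the frame of wall_face between 0.01 and 0.1515 m and (horizontal distance between holder_3 and holder_1 below 0.044 m or horizontal distance between holder_3 and holder_2 below 0.044 m or horizontal distance between holder_3 and holder_4 below 0.044 m) and x of holder_4 in the frame of rack between -0.012 and 0.012 m and z of holder_4 in the frame of rack between 0.005 and 0.015 m and y of holder_4 in the frame of wall_face between 0.01 and 0.1515 m and (horizontal distance between holder_4 and holder_1 below 0.044 m or horizontal distance between holder_4 and holder_2 below 0.044 m or horizontal distance between holder_4 and holder_3 below 0.044 m) and y of any of holder_1, holder_2, holder_3, holder_4 in the frame of wall_face below 0.0245 m and horizontal distance between any of holder_1, holder_2, holder_3, holder_4 and stop_face below 0.0245 m), for 0.2 s.
2. the isolator is on, the row still snug (all of step 1 and value of joint lever above 1.05 rad), for 0.2 s.
3. the crank has made three full turns with the isolator on (value of joint crank above 18.4 rad and value of joint lever above 1.05 rad).
4. the isolator is off again (value of joint lever below 0.15 rad), for 0.2 s.
At the end, for the whole second after the job is handed in: Every lampholder stands upright (within 0.15 rad) on the rack's plate within 12 mm of its middle line, one against the wall, each next to another and one against the stop with no gap over 5 mm; the lever is off (below 0.15 rad) and crank and lampholders are at rest (all of step 1 and value of joint lever below 0.15 rad and velocity of joint crank between -0.3 and 0.3 rad/s and linear speed of each of holder_1, holder_2, holder_3, holder_4 below 0.02 m/s); the robot touches nothing.
It fails at once if the crank is wound (faster than 0.6 rad/s) while the isolator is not on (value of joint lever below 0.6 rad and velocity of joint crank above 0.6 rad/s).
It fails at once if the crank is wound faster than 4 rad/s (velocity of joint crank above 4 rad/s).
It fails at once if the crank runs back (faster than 1.5 rad/s) before the three turns are done (velocity of joint crank below -1.5 rad/s and value of joint crank below 18.4 rad).
It fails at once if the masking tape, the red tape or the pliers are disturbed (moved more than 30 mm) (distance of any of tape_masking, tape_red, pliers from where it was at the start of the episode above 0.03 m).
Of holder_1, holder_2, holder_3, holder_4 only 2 to 4 are there at a start; the rules pass over those that are not, and their reading is None.
At some moment in a run one of holder_1, holder_2, holder_3, holder_4 may be knocked a few centimetres aside while the robot is not near it.
It also fails if it takes over 210 s, if anything falls off the work surface, if the arm or the gripper's body presses on something with over 40 N, if the wrist force passes 120 N, or if a joint passes its speed limit or range.

## Working session

There is one attempt and no reset: what is moved stays moved. The work goes in short steps, Python scripts to look and compute and a shell command to move; the robot and the scene stay as the last step left them, time stands still between calls to the robot, and variables do not carry over. Pictures are saved under pics/ and viewed, at most 16 in all, crops included, and the job is handed in when it is done.

```bash
ls; mkdir -p pics
python3 - <<'E'
from bench import *
import cv2,numpy as np
print(sense())
for n in("side","top"):
    p,d=snapshot(n); np.savez(f"pics/{n}0.npz",p=p,d=d); cv2.imwrite(f"pics/{n}0.png",cv2.resize(p[:,:,::-1],(800,600),interpolation=cv2.INTER_CUBIC)); print(calibration(n))
E
```

```text
pics
{'time': 0.0, 'joint_pos': array([ 6.64970957e+01,  7.51621408e+00,  8.53300745e+01, -2.16278766e-04,
        8.72611201e+01, -4.89313548e+00]), 'qd': array([-0.09315421,  0.02514823, -0.11248969, -0.00161548, -0.0544609 ,
        0.04864856]), 'joint_efforts': array([ 7.39658481e-04, -5.69394779e+01, -5.00558746e+01, -5.01318198e-05,
        1.42759213e-02,  1.87965850e-05]), 'tool_pos': array([191.23078042, 568.12285594, 229.12528122]), 'tcp_rot': array([-1.79892964e+02, -8.94646358e-03,  1.61390233e+02]), 'ft_force': array([0.22065078, 0.01648798, 0.39732237]), 'wrist_torque': array([ 0.02458587, -0.0050661 ,  0.0375663 ]), 'grip_force': 0.0, 'finger_gap': 85.5050751663261}
{'fovy': 50.780358803045736, 'cx': 251.60862451413823, 'cy': 187.26732550667097, 'rvec': array([ 1.92112534, -0.57588051,  0.36822051]), 'tvec': array([-446.79944996,  234.49176461, 1166.21907946])}
{'fovy': 57.22324620808316, 'cx': 249.00373256490025, 'cy': 192.31274330682783, 'rvec': array([ 2.16538062, -2.11339235,  0.13587927]), 'tvec': array([  4.43236869, 567.33271278, 982.43550655])}
```

View pics/side0.png

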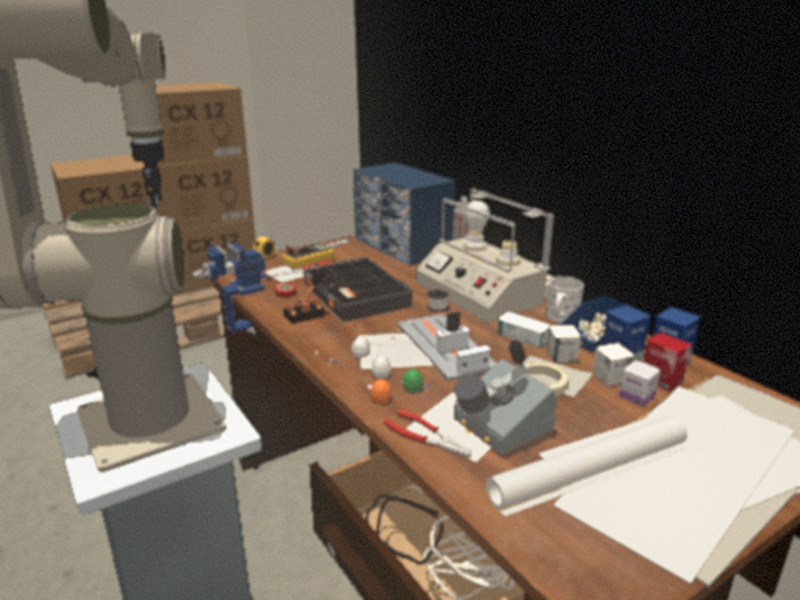

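View pics/top0.png

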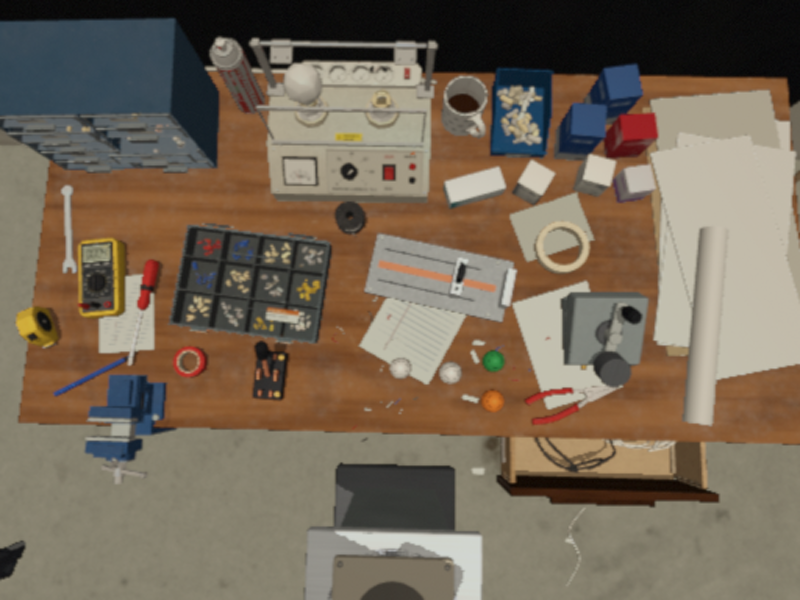

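Top view (512 px coordinates = picture × 0.64): white domes at about (256,235) and (288,239). The green (315,231) and orange (316,256) balls and the bulb on the tester (194,53) are look-alikes, so I leave them. The rack is at (282,178), its wall at (325,184) and its stop at (293,177). The isolator is at (172,238) and the generator at (387,210).

```bash
cat > h.py <<'E'
from bench import *
import cv2,numpy as np
def cam(n):
    c=calibration(n);f=192/np.tan(np.radians(c["fovy"]/2));R=cv2.Rodrigues(np.array(c["rvec"]))[0]
    return f,c["cx"],c["cy"],R,np.array(c["tvec"]).ravel()
def ray(n,uv,z):
    f,cx,cy,R,t=cam(n);d=R.T@np.array([(uv[0]-cx)/f,(uv[1]-cy)/f,1]);o=-R.T@t
    return o+d*(z-o[2])/d[2]
def proj(n,P):
    f,cx,cy,R,t=cam(n);q=R@np.array(P,float)+t;return q[:2]/q[2]*f+[cx,cy]
def cloud(n,d):
    f,cx,cy,R,t=cam(n);v,u=np.mgrid[:384,:512];X=np.stack([(u-cx)/f*d,(v-cy)/f*d,d],-1)
    return (X-t)@R
def blobs(m,amin=8):
    k,l,s,c=cv2.connectedComponentsWithStats(m.astype(np.uint8));return [(s[i],c[i],l==i) for i in range(1,k) if s[i,4]>=amin]
E
python3 - <<'E'
from h import *
Z=np.load("pics/top0.npz");p,d=Z["p"],Z["d"];W=cloud("top",d);np.set_printoptions(precision=1,suppress=True)
hsv=cv2.cvtColor(p,cv2.COLOR_RGB2HSV);w=(hsv[...,1]<45)&(hsv[...,2]>140)&(W[...,2]>15)&(W[...,2]<60)&(d>0)
for s,c,m in blobs(w,20):
    q=W[m]; print("white",s,c,q.mean(0),q[:,2].max(), ray("top",c,25)[:2])
# crops
a=p[140:280,140:430]; b=cv2.resize(a[:,:,::-1],None,fx=2.75,fy=2.75,interpolation=cv2.INTER_CUBIC); cv2.imwrite("pics/crop1.png",b)
for name,(u0,u1,v0,v1) in dict(rack=(230,335,148,208),iso=(158,190,214,260),gen=(355,420,180,255)).items():
    z=W[v0:v1,u0:u1,2]; hi=z.max(); print(name,"zmax",hi)
    for h0,h1 in [(5,20),(35,62),(62,80),(80,110),(110,180)]:
        mm=np.zeros(d.shape,bool); mm[v0:v1,u0:u1]=(z>h0)&(z<h1)&(d[v0:v1,u0:u1]>0)
        for s,c,m in blobs(mm,6):
            q=W[m]; r=cv2.minAreaRect(q[:,:2].astype(np.float32)); print(h0,h1,s[4],c,q.mean(0),"rect",np.array(r[0]),np.array(r[1]),round(r[2],1))
E
```

```text
white [196  40  76  15 820] [234.7  47.4] [1021.5   74.3   36.1] 47.24896118462672 [1028.   75.]
white [328  56  14  24  79] [335.6  66.2] [ 971.7 -240.5   23.3] 33.86194041047352 [ 970.7 -240. ]
white [299  80   7   6  21] [302.3  83. ] [ 912.7 -137.    27.3] 34.8783042795442 [ 913.8 -137.3]
white [432  85  11   7  22] [436.5  88.8] [ 906.5 -551.4   16.3] 19.10262033954459 [ 902.5 -546.8]
white [331  86  15   5  41] [339.1  88.3] [ 898.9 -250.2   23.9] 33.79871992310276 [ 898.4 -249.9]
white [ 416   86   96  184 9642] [467.2 162.5] [ 677.1 -627.7   20.9] 59.994288299582514 [ 673.5 -625.4]
white [373 100   7  16  44] [375.9 108.2] [ 823.4 -349.3   57.7] 59.9608507653628 [ 836.6 -360.7]
white [379 101  13  17  62] [384.2 110.1] [ 817.6 -373.1   58.8] 59.98345360623228 [ 831.1 -385.8]
white [285 107  39  23 529] [303.6 118.1] [ 796.  -139.7   38.2] 44.171835230211705 [ 800.8 -141.5]
white [408 106  11  16  61] [412.8 113.9] [ 807.7 -456.1   58.5] 59.98436654485354 [ 820.7 -471.5]
white [400 111   5  13  22] [401.9 117.5] [ 796.6 -424.3   57.6] 59.94770679461039 [ 808.9 -438.1]
white [3
[... 2595 characters left out ...]
2.2 15.5] 81.9
5 20 192 [375.7 250.1] [ 410.2 -354.4    9.6] rect [ 409.2 -353. ] [ 22.5 118.6] 3.7
35 62 403 [371.4 220.4] [ 493.4 -330.3   50.9] rect [ 523.3 -340.4] [129.6  63. ] 1.6
35 62 193 [403.6 224.7] [ 483.1 -419.8   52.9] rect [ 482.7 -415.3] [47.6 44.4] 89.9
62 80 449 [378.1 205. ] [ 535.4 -343.4   71.3] rect [ 541.4 -371.6] [ 93.8 126.6] 1.3
62 80 178 [405.  211.9] [ 517.9 -417.7   69.8] rect [ 517.6 -416.1] [42.7 48.6] 8.5
80 110 1012 [389.5 209.1] [ 522.8 -366.3   92.9] rect [ 500.1 -374.8] [159.2 129.9] 1.4
110 180 161 [402.2 200.3] [ 539.8 -377.6  149.8] rect [ 540.8 -380.6] [40.4 22.7] 1.6
110 180 172 [394.1 234.1] [ 454.1 -368.1  114.4] rect [ 454.9 -368.7] [31.  50.7] 6.5
```

View pics/crop1.png

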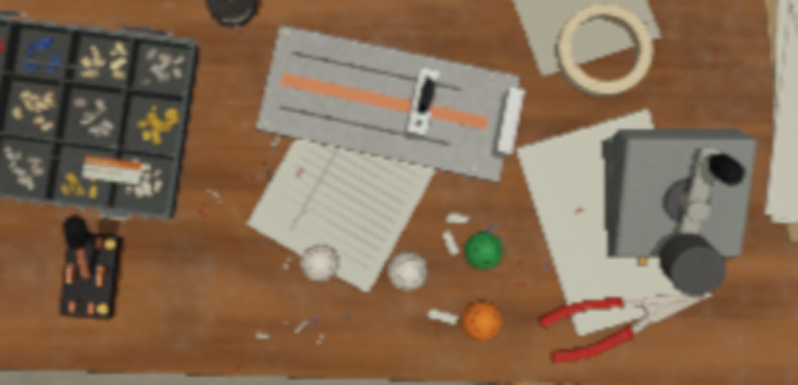

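The two white domes, measured at (445,-6) and (438,-97) with tops at z≈42, are the lampholders. The green and orange balls are not. The stop is about 76 mm from the wall, too close for two holders (78 mm), so it has to be opened first.

```bash
cat > go.py <<'E'
import sys
from h import *
# usage: go.py x y z yaw -> shift in tool axes (cm), turn (rad)
def shift(x,y,z,yaw):
    from scipy.spatial.transform import Rotation as R
    s=sense();r=R.from_euler('xyz',s["tcp_rot"],degrees=True)
    d=r.inv().apply(np.array([x,y,z])-s["tool_pos"])/10
    t=-((yaw-s["tcp_rot"][2]+180)%360-180)
    print(np.round(d,2),"turn",round(np.radians(t),3),"t",s["time"],"at",np.round(s["tool_pos"],1),"yaw",round(s["tcp_rot"][2],1),"gap",round(s["finger_gap"],1),"F",np.round(s["ft_force"],1))
if __name__=="__main__": shift(*map(float,sys.argv[1:5]))
E
python3 go.py 614 -110 180 168.8
```

```text
[-61.7  -50.78   5.  ] turn -0.129 t 0.1 at [191.3 568.2 229.3] yaw 161.4 gap 85.1 F [-0.6  1.2  0.1]
```

```bash
python3 -m crank '[[-61.7,-50.8,5,-0.13,5],[-61.7,-50.8,5,-0.13,5],[-61.7,-50.8,5,-0.13,5],[-61.7,-50.8,5,-0.13,5],[-61.7,-50.8,5,-0.13,5],[-61.7,-50.8,5,-0.13,5],[-61.7,-50.8,5,-0.13,5],[-61.7,-50.8,5,-0.13,5],[-61.7,-50.8,5,-0.13,5],[-61.7,-50.8,5,-0.13,5],[-61.7,-50.8,5,-0.13,5],[-61.7,-50.8,5,-0.13,5],[-61.7,-50.8,5,-0.13,5],[-61.7,-50.8,5,-0.13,5],[-61.7,-50.8,5,-0.13,5],[-61.7,-50.8,5,-0.13,5],[-61.7,-50.8,5,-0.13,5],[-61.7,-50.8,5,-0.13,5],[-61.7,-50.8,5,-0.13,5],[-61.7,-50.8,5,-0.13,5]]'; python3 go.py 614 -110 88 168.8
```

```text
time: 2.1
tool_pos: [613.8, -108.4, 180.6]
tcp_rot: [180.0, 0.0, 168.9]
ft_force: [0.1, 0.0, -0.3]
finger_gap: 50.2
grip_force: 0.0
[-0.04 -0.16  9.26] turn 0.002 t 2.1 at [ 613.8 -108.4  180.6] yaw 168.9 gap 50.2 F [ 0.1  0.  -0.3]
```

```bash
python3 -m crank '[[0,-0.2,4,0,5],[0,-0.2,8,0,5],[0,-0.2,9.3,0,5],[0,-0.2,9.3,0,5],[0,-0.2,9.3,0,0.8],[0,-0.2,9.3,0,0.8],[0,-0.2,9.3,0,0.8],[0,-0.2,9.3,0,0.8],[0,-0.2,9.3,0,0.8],[0,-0.2,9.3,0,0.8],[0,-0.2,9.3,0,0.8],[0,-0.2,9.3,0,0.8]]' 30;  python3 -m crank '[[0,1,0,0,0.8],[0,2,0,0,0.8],[0,3,0,0,0.8],[0,4,0,0,0.8],[0,5,0,0,0.8],[0,6,0,0,0.8],[0,7,0,0,0.8],[0,7.5,0,0,0.8],[0,7.5,0,0,0.8],[0,7.5,0,0,0.8]]'; python3 go.py 614 -110 180 168.8
```

```text
time: 3.3
tool_pos: [615.6, -111.9, 90.2]
tcp_rot: [180.0, 0.3, 168.8]
ft_force: [-1.0, 2.4, 5.8]
finger_gap: 10.9
grip_force: 31.3
time: 4.3
tool_pos: [630.2, -37.8, 90.2]
tcp_rot: [180.0, 0.3, 168.9]
ft_force: [-0.3, 2.6, 4.2]
finger_gap: 11.1
grip_force: 31.2
[ 0.15 -7.39 -8.99] turn 0.001 t 4.3 at [630.2 -37.8  90.2] yaw 168.9 gap 11.1 F [-0.3  2.6  4.2]
```

```bash
python3 -m crank '[[0,0,0,0,4],[0,0,0,0,4],[0,0,0,0,4],[0,0,-5,0,8],[0,0,-9,0,8],[0,0,-9,0,8]]'; python3 go.py 438 -97 100 78.8
python3 - <<'E'
from h import *
print(sense()["joint_pos"])
p,d=snapshot("top");np.set_printoptions(precision=1,suppress=True)
W=cloud("top",d);hsv=cv2.cvtColor(p,cv2.COLOR_RGB2HSV);w=(hsv[...,1]<45)&(hsv[...,2]>140)&(W[...,2]>15)&(W[...,2]<60)&(d>0)&(W[...,0]<700)&(abs(W[...,1]+90)<150)
for s,c,m in blobs(w,20): print(s,c,W[m].mean(0),ray("top",c,25)[:2],ray("top",c,56)[:2])
E
```

```text
time: 4.9
tool_pos: [632.2, -38.8, 185.3]
tcp_rot: [180.0, 0.7, 168.8]
ft_force: [0.7, 0.3, 1.0]
finger_gap: 79.9
grip_force: 0.0
[18.03 -9.48  8.31] turn 1.571 t 4.9 at [632.2 -38.8 185.3] yaw 168.8 gap 79.9 F [0.7 0.3 1. ]
[-8.14307453e+00  1.32635474e+01  8.34823953e+01 -5.32335333e-03
  8.25763988e+01 -8.69717912e+01]
[322 172   9  24 125] [325.5 183. ] [ 597.4 -201.    53.2] [ 602.3 -206.6] [ 596.8 -200.4]
```

```bash
python3 -m crank '[[18,-9.5,8.3,1.57,8.5],[18,-9.5,8.3,1.57,8.5],[18,-9.5,8.3,1.57,8.5],[18,-9.5,8.3,1.57,8.5],[18,-9.5,8.3,1.57,8.5],[18,-9.5,8.3,1.57,8.5],[18,-9.5,8.3,1.57,8.5],[18,-9.5,8.3,1.57,8.5],[18,-9.5,8.3,1.57,8.5],[18,-9.5,8.3,1.57,8.5],[18,-9.5,8.3,1.57,8.5],[18,-9.5,8.3,1.57,8.5],[18,-9.5,8.3,1.57,8.5],[18,-9.5,8.3,1.57,8.5]]'; python3 go.py 438 -97 24 78.8
python3 - <<'E'
from h import *
p,d=snapshot("side");np.set_printoptions(precision=1,suppress=True)
cv2.imwrite("pics/s1.png",cv2.resize(p[180:300,200:360,::-1],None,fx=5,fy=5))
for P in [(438,-97,20),(445,-6,20)]: print(proj("side",P))
E
```

```text
time: 6.35
tool_pos: [432.8, -96.3, 93.7]
tcp_rot: [-179.9, -0.0, 79.0]
ft_force: [0.3, -0.0, -0.2]
finger_gap: 85.2
grip_force: 0.0
[0.03 0.53 6.97] turn 0.003 t 6.35 at [432.8 -96.3  93.7] yaw 79.0 gap 85.2 F [ 0.3 -0.  -0.2]
[243.1 233.9]
[230.7 222. ]
```

View pics/s1.png

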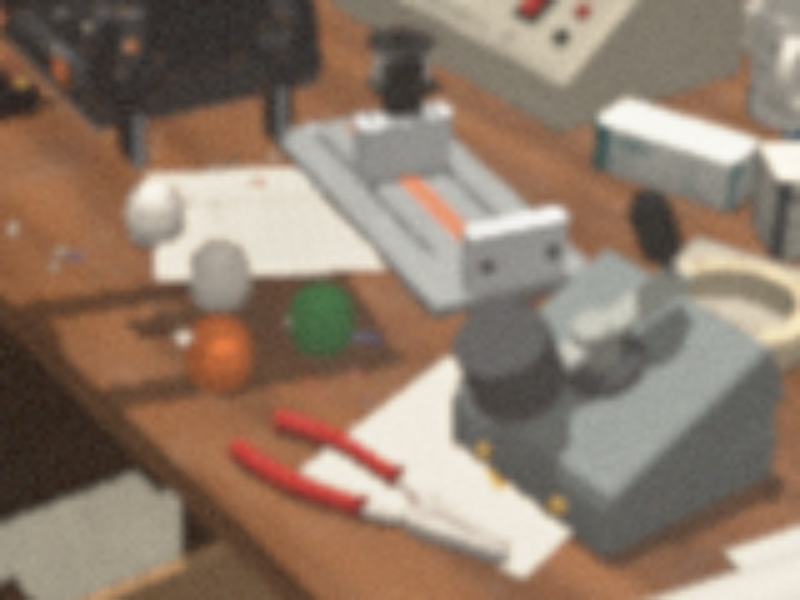

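```bash
python3 -m crank '[[0,0.5,3.5,0,8.5],[0,0.5,6.0,0,8.5],[0,0.5,7,0,8],[0,0.5,7,0,6],[0,0.5,7,0,5],[0,0.5,7,0,4.5],[0,0.5,7,0,4],[0,0.5,7,0,3],[0,0.5,7,0,3],[0,0.5,7,0,3],[0,0.5,7,0,3],[0,0.5,7,0,3],[0,0.5,7,0,3]]' 30; python3 go.py 603 -173 110 78.8
```

```text
time: 7.7
tool_pos: [439.4, -97.8, 25.7]
tcp_rot: [179.9, 0.0, 78.9]
ft_force: [-0.9, 0.1, 6.1]
finger_gap: 31.9
grip_force: 28.2
[-4.23 17.53 -8.38] turn 0.002 t 7.7 at [439.4 -97.8  25.7] yaw 78.9 gap 31.9 F [-0.9  0.1  6.1]
```

```bash
python3 -m crank '[[0,0,-1.5,0,3],[0,0,-3,0,3],[0,0,-5,0,3],[0,0,-8.4,0,3],[0,0,-8.4,0,3],[0,0,-8.4,0,3]]'
python3 - <<'E'
from h import *
s=sense();print(s["tool_pos"],s["finger_gap"],s["grip_force"],proj("side",s["tool_pos"]))
p,d=snapshot("side")
cv2.imwrite("pics/s2.png",cv2.resize(p[150:270,190:350,::-1],None,fx=5,fy=5,interpolation=cv2.INTER_CUBIC))
E
```

```text
time: 8.3
tool_pos: [439.1, -97.7, 109.4]
tcp_rot: [179.8, 0.0, 78.9]
ft_force: [-0.1, -0.4, -0.4]
finger_gap: 31.7
grip_force: 27.3
[439.10674801 -97.73467076 109.44176344] 31.655356141557462 27.255811836803332 [243.18308461 209.11005778]
```

View pics/s2.png

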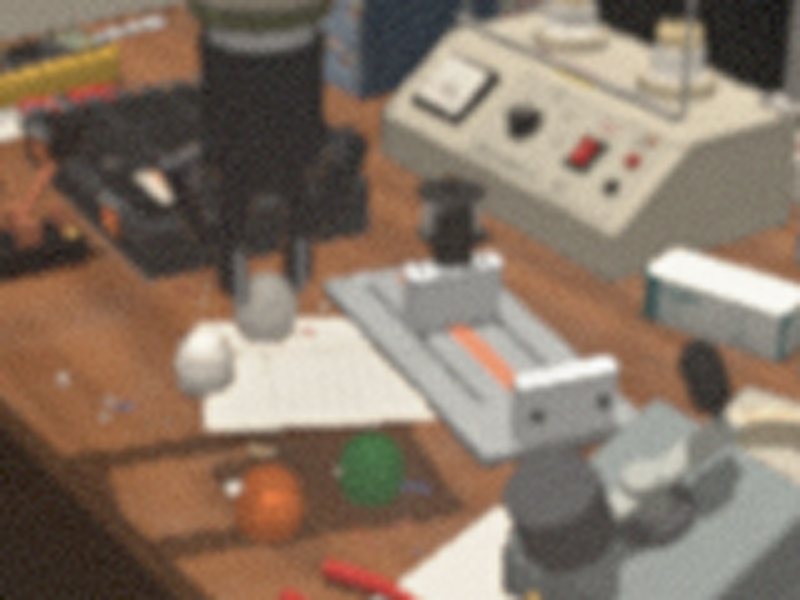

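```bash
python3 go.py 602 -172.5 110 78.8;  python3 -m crank '[[-1,4.4,0,0,3],[-2,8.8,0,0,3],[-3,13.2,0,0,3],[-4.2,17.4,0,0,3],[-4.2,17.4,0,0,3],[-4.2,17.4,0,0,3],[-4.2,17.4,0,0,3]]'; python3 go.py 602 -172.5 44 78.8
```

```text
[-4.21 17.53 -0.17] turn 0.002 t 8.35 at [438.1 -97.4 108.2] yaw 78.9 gap 32.0 F [-0.4  0.6 -1.6]
time: 9.05
tool_pos: [599.4, -171.5, 106.9]
tcp_rot: [-179.9, -0.0, 78.9]
ft_force: [-0.1, 0.5, -0.4]
finger_gap: 31.6
grip_force: 27.4
[-0.05  0.3   6.29] turn 0.002 t 9.05 at [ 599.4 -171.5  106.9] yaw 78.9 gap 31.6 F [-0.1  0.5 -0.4]
```

```bash
python3 -m crank '[[0,0.2,3,0,3],[0,0.2,5,0,3],[0,0.2,6.2,0,3],[0,0.2,6.4,0,3],[0,0.2,6.5,0,3],[0,0.2,6.5,0,3]]'; python3 -m crank '[[0,0,0.2,0,3],[0,0,0.4,0,3],[0,0,0.4,0,3]]'
```

```text
time: 9.65
tool_pos: [603.5, -172.8, 44.7]
tcp_rot: [179.9, 0.0, 78.9]
ft_force: [0.3, -0.3, -0.5]
finger_gap: 31.7
grip_force: 27.4
time: 9.95
tool_pos: [602.7, -172.5, 39.2]
tcp_rot: [180.0, 0.0, 78.9]
ft_force: [-0.2, -0.6, -2.1]
finger_gap: 31.5
grip_force: 27.4
```

```bash
python3 -m crank '[[0,0,0.1,0,3],[0,0,0.2,0,3],[0,0,0.2,0,3]]'; python3 -m crank '[[0,0,0.1,0,3],[0,0,0.2,0,3],[0,0,0.2,0,3]]'
```

```text
time: 10.25
tool_pos: [602.6, -172.5, 37.0]
tcp_rot: [-180.0, -0.0, 78.9]
ft_force: [0.2, 0.5, -1.0]
finger_gap: 31.9
grip_force: 27.4
time: 10.55
tool_pos: [602.9, -172.5, 35.9]
tcp_rot: [180.0, -0.0, 78.9]
ft_force: [-1.4, 0.0, 5.0]
finger_gap: 31.8
grip_force: 29.0
```

```bash
python3 -m crank '[[0,0,0,0,6],[0,0,0,0,6],[0,0,0,0,6],[0,0,-3,0,7],[0,0,-7,0,8.5],[0,0,-7,0,8.5]]';  python3 go.py 445.4 -6.3 105 78.8
```

```text
time: 11.15
tool_pos: [606.7, -174.1, 112.1]
tcp_rot: [179.4, 0.1, 78.9]
ft_force: [0.7, -0.2, 0.7]
finger_gap: 84.8
grip_force: 0.0
[ 13.35 -19.07   0.49] turn 0.001 t 11.15 at [ 606.7 -174.1  112.1] yaw 78.9 gap 84.8 F [ 0.7 -0.2  0.7]
```

```bash
python3 -m crank '[[3.3,-4.7,0,0,8.5],[6.6,-9.3,0,0,8.5],[10,-14,0,0,8.5],[13.3,-18.6,0,0,8.5],[13.3,-18.6,0,0,8.5],[13.3,-18.6,0,0,8.5],[13.3,-18.6,0,0,8.5],[13.3,-18.6,0,0,8.5]]';  python3 go.py 445.4 -6.3 19 78.8
python3 - <<'E'
from h import *
p,d=snapshot("side")
cv2.imwrite("pics/s3.png",cv2.resize(p[150:270,190:350,::-1],None,fx=5,fy=5,interpolation=cv2.INTER_CUBIC))
print(proj("side",(445.4,-6.3,20)),proj("side",(602.8,-172.5,30)))
E
```

```text
time: 11.95
tool_pos: [446.8, -6.8, 105.6]
tcp_rot: [179.9, 0.0, 78.9]
ft_force: [0.2, 0.2, 0.3]
finger_gap: 85.1
grip_force: 0.0
[ 0.02 -0.16  8.66] turn 0.001 t 11.95 at [446.8  -6.8 105.6] yaw 78.9 gap 85.1 F [0.2 0.2 0.3]
[230.81846574 221.9927271 ] [298.08373818 226.81122856]
```

View pics/s3.png

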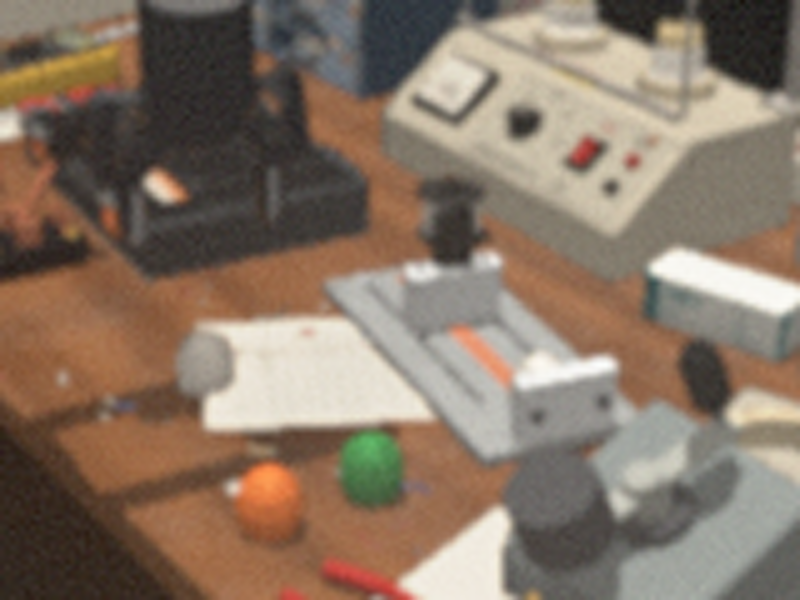

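The first holder stands behind the wall at (540,365). The second is still on the desk at (205,362). The gripper is above it.

```bash
python3 -m crank '[[0,-0.1,4,0,8.5],[0,-0.1,7,0,8.5],[0,-0.1,8.2,0,8.5],[0,-0.1,8.7,0,8],[0,-0.1,8.7,0,6],[0,-0.1,8.7,0,5],[0,-0.1,8.7,0,4.5],[0,-0.1,8.7,0,3],[0,-0.1,8.7,0,3],[0,-0.1,8.7,0,3],[0,-0.1,8.7,0,3],[0,-0.1,8.7,0,3],[0,-0.1,8.7,0,3]]' 30;python3 go.py 610.6 -129 110 78.8
```

```text
time: 13.3
tool_pos: [446.1, -6.2, 19.9]
tcp_rot: [179.9, -0.0, 78.9]
ft_force: [-2.4, -0.2, 8.6]
finger_gap: 35.3
grip_force: 29.1
[-8.89 18.53 -8.96] turn 0.002 t 13.3 at [446.1  -6.2  19.9] yaw 78.9 gap 35.3 F [-2.4 -0.2  8.6]
```

```bash
python3 -m crank '[[0,0,-2,0,3],[0,0,-5,0,3],[0,0,-9,0,3],[-2.2,4.6,-9,0,3],[-4.4,9.2,-9,0,3],[-6.7,13.9,-9,0,3],[-9.1,18.5,-9,0,3],[-9.1,18.5,-9,0,3],[-9.1,18.5,-9,0,3],[-9.1,18.5,-9,0,3]]'; python3 go.py 610.3 -131 33 78.8
```

```text
time: 14.3
tool_pos: [608.2, -130.3, 108.2]
tcp_rot: [-180.0, -0.0, 78.9]
ft_force: [0.4, -0.2, -1.3]
finger_gap: 35.3
grip_force: 30.2
[-0.03  0.23  7.52] turn 0.002 t 14.3 at [ 608.2 -130.3  108.2] yaw 78.9 gap 35.3 F [ 0.4 -0.2 -1.3]
```

```bash
python3 -m crank '[[0,0.1,3,0,3],[0,0.1,6,0,3],[0,0.1,7.2,0,3],[0,0.1,7.5,0,3],[0,0.1,7.5,0,3],[0,0.1,7.5,0,3]]'; python3 -m crank '[[0,0,0.1,0,3],[0,0,0.2,0,3],[0,0,0.2,0,3]]'
```

```text
time: 14.9
tool_pos: [611.0, -131.3, 35.3]
tcp_rot: [179.8, 0.0, 78.9]
ft_force: [-0.1, -0.6, -0.1]
finger_gap: 35.4
grip_force: 30.2
time: 15.2
tool_pos: [610.0, -131.2, 31.6]
tcp_rot: [180.0, 0.0, 78.9]
ft_force: [0.5, -1.2, -0.6]
finger_gap: 35.4
grip_force: 30.2
```

```bash
python3 -m crank '[[0,0,0.1,0,3],[0,0,0.2,0,3],[0,0,0.2,0,3]]'; python3 -m crank '[[0,0,0,0,6],[0,0,0,0,6],[0,0,0,0,6],[0,0,-3,0,7],[0,0,-7,0,8.5],[0,0,-11,0,8.5],[0,0,-15,0,8.5],[0,0,-15,0,5],[0,0,-15,0,5],[0,0,-15,0,5]]';  python3 go.py 629 -37 180 168.8
```

```text
time: 15.5
tool_pos: [610.1, -131.3, 30.0]
tcp_rot: [180.0, 0.0, 78.9]
ft_force: [-3.0, 1.2, 5.6]
finger_gap: 35.2
grip_force: 31.1
time: 16.5
tool_pos: [609.1, -130.9, 177.6]
tcp_rot: [-179.9, -0.0, 78.9]
ft_force: [-0.8, 0.2, -0.1]
finger_gap: 50.0
grip_force: 0.0
[ 9.6   0.14 -0.23] turn -1.569 t 16.5 at [ 609.1 -130.9  177.6] yaw 78.9 gap 50.0 F [-0.8  0.2 -0.1]
```

```bash
python3 -m crank '[[9.6,0.1,-0.2,-1.57,5],[9.6,0.1,-0.2,-1.57,5],[9.6,0.1,-0.2,-1.57,5],[9.6,0.1,-0.2,-1.57,5],[9.6,0.1,-0.2,-1.57,5],[9.6,0.1,-0.2,-1.57,5],[9.6,0.1,-0.2,-1.57,5],[9.6,0.1,-0.2,-1.57,5],[9.6,0.1,-0.2,-1.57,5],[9.6,0.1,-0.2,-1.57,5],[9.6,0.1,-0.2,-1.57,5],[9.6,0.1,-0.2,-1.57,5],[9.6,0.1,-0.2,-1.57,5]]'; python3 go.py 629.5 -37 88 168.8
python3 - <<'E'
from h import *
p,d=snapshot("top");np.set_printoptions(precision=1,suppress=True)
cv2.imwrite("pics/t1.png",cv2.resize(p[140:240,230:350,::-1],None,fx=5,fy=5,interpolation=cv2.INTER_CUBIC))
W=cloud("top",d);np.savez("pics/t1.npz",p=p,d=d)
o=np.array([597.7,-194.4]);e=np.array([.194,.981]);X=(W[...,:2]-o)@[e[1],-e[0]];Y=(W[...,:2]-o)@e;z=W[...,2]
m=(abs(X)<40)&(Y>5)&(Y<95)&(z>20)&(z<60)
for s,c,b in blobs(m,10): print(s,X[b].mean(),Y[b].mean(),Y[b].min(),Y[b].max(),z[b].max(),((ray("top",c,38)[:2]-o)@e))
E
```

```text
time: 17.8
tool_pos: [628.5, -37.0, 179.5]
tcp_rot: [-180.0, -0.1, 168.7]
ft_force: [0.1, 0.1, 0.0]
finger_gap: 50.2
grip_force: 0.0
[-0.12  0.02  9.15] turn -0.002 t 17.8 at [628.5 -37.  179.5] yaw 168.7 gap 50.2 F [0.1 0.1 0. ]
[293 174   8  14  76] -6.54423855540235 73.85777562515862 64.48240513133236 83.93980299973384 50.51494887516462 73.72643871084419
```

View pics/t1.png

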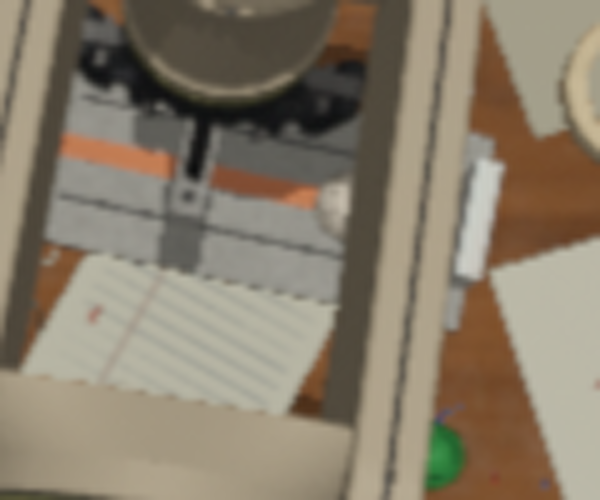

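The second holder stands on the copper strip at (335,205). Now I close the stop.

```bash
python3 -m crank '[[-0.1,0,4,0,5],[-0.1,0,8,0,5],[-0.1,0,9.1,0,5],[-0.1,0,9.1,0,5],[-0.1,0,9.1,0,0.8],[-0.1,0,9.1,0,0.8],[-0.1,0,9.1,0,0.8],[-0.1,0,9.1,0,0.8],[-0.1,0,9.1,0,0.8],[-0.1,0,9.1,0,0.8],[-0.1,0,9.1,0,0.8],[-0.1,0,9.1,0,0.8]]' 30; python3 -m crank '[[0,-0.6,0,0,0.8],[0,-1.2,0,0,0.8],[0,-1.8,0,0,0.8],[0,-2.4,0,0,0.8],[0,-3,0,0,0.8],[0,-3.5,0,0,0.8],[0,-4,0,0,0.8],[0,-4.4,0,0,0.8],[0,-4.8,0,0,0.8],[0,-5.2,0,0,0.8],[0,-5.5,0,0,0.8],[0,-5.8,0,0,0.8],[0,-6.1,0,0,0.8],[0,-6.3,0,0,0.8],[0,-6.5,0,0,0.8],[0,-6.6,0,0,0.8],[0,-6.7,0,0,0.8],[0,-6.7,0,0,0.8]]'; python3 go.py 614.9 -107.6 90 168.8
```

```text
time: 19.05
tool_pos: [632.1, -37.6, 93.0]
tcp_rot: [180.0, 0.3, 168.8]
ft_force: [-0.2, -0.2, 7.1]
finger_gap: 10.3
grip_force: 29.8
time: 20.85
tool_pos: [619.1, -103.1, 93.0]
tcp_rot: [180.0, 0.2, 168.8]
ft_force: [0.1, 2.0, 6.5]
finger_gap: 10.6
grip_force: 29.8
[ 0.33 -0.53  0.3 ] turn 0.001 t 20.85 at [ 619.1 -103.1   93. ] yaw 168.8 gap 10.6 F [0.1 2.  6.5]
```

```bash
python3 -m crank '[[0,-0.1,0,0,0.8],[0,-0.2,0,0,0.8],[0,-0.2,0,0,0.8]]'|sed -n '2p;4p'; python3 -m crank '[[0,-0.1,0,0,0.8],[0,-0.2,0,0,0.8],[0,-0.2,0,0,0.8]]'|sed -n '2p;4p'; python3 -m crank '[[0,-0.1,0,0,0.8],[0,-0.1,0,0,0.8],[0,-0.1,0,0,0.8]]'|sed -n '2p;4p'
```

```text
tool_pos: [618.8, -105.0, 93.0]
ft_force: [0.7, 1.7, 7.4]
tool_pos: [618.4, -106.9, 93.0]
ft_force: [-0.4, 2.5, 7.0]
tool_pos: [618.2, -107.8, 93.0]
ft_force: [0.6, 2.2, 7.6]
```

```bash
for i in 1 2; do python3 -m crank '[[0,-0.1,0,0,0.8],[0,-0.1,0,0,0.8]]'|sed -n '2p;4p'; done; python3 -m crank '[[0,-0.1,0,0,0.8],[0,-0.1,0,0,0.8]]'|sed -n '2p;4p'
```

```text
tool_pos: [618.1, -108.7, 93.0]
ft_force: [-0.1, 2.9, 6.4]
tool_pos: [618.0, -109.1, 93.0]
ft_force: [0.3, 5.2, 7.1]
tool_pos: [617.9, -109.3, 93.0]
ft_force: [1.3, 9.5, 6.3]
```

```bash
python3 -m crank '[[0,0.1,0,0,4],[0,0.1,0,0,4],[0,0.1,0,0,4],[0,0.1,-5,0,4],[0,0.1,-10,0,4],[0,0.1,-10,0,0],[0,0.1,-10,0,0]]'; python3 go.py 515 237 190 180
```

```text
time: 23.05
tool_pos: [617.3, -110.6, 192.7]
tcp_rot: [-180.0, 0.3, 168.8]
ft_force: [-0.3, 0.4, -0.6]
finger_gap: 12.0
grip_force: 0.0
[16.78 32.12  0.18] turn -0.195 t 23.05 at [ 617.3 -110.6  192.7] yaw 168.8 gap 12.0 F [-0.3  0.4 -0.6]
```

```bash
python3 -m crank '[[3.4,6.4,0,0,0],[6.8,12.8,0,-0.1,0],[10.2,19.2,0,-0.2,0],[13.5,25.6,0,-0.2,0],[16.8,32.1,0,-0.2,0],[16.8,32.1,0,-0.2,0],[16.8,32.1,0,-0.2,0],[16.8,32.1,0,-0.2,0],[16.8,32.1,0,-0.2,0],[16.8,32.1,0,-0.2,0],[16.8,32.1,0,-0.2,0]]'; python3 go.py 515 237 118 180
python3 - <<'E'
from h import *
p,d=snapshot("top");np.set_printoptions(precision=1,suppress=True)
W=cloud("top",d);np.savez("pics/t2.npz",p=p,d=d)
cv2.imwrite("pics/t2.png",cv2.resize(p[140:280,140:350,::-1],None,fx=3.8,fy=3.8,interpolation=cv2.INTER_CUBIC))
o=np.array([597.7,-194.4]);e=np.array([.194,.981]);X=(W[...,:2]-o)@[e[1],-e[0]];Y=(W[...,:2]-o)@e;z=W[...,2]
hsv=cv2.cvtColor(p,cv2.COLOR_RGB2HSV)
m=(abs(X)<60)&(Y>-20)&(Y<200)&(z>22)&(z<120)
for s,c,b in blobs(m,6):print(s,X[b].mean(),Y[b].mean(),Y[b].min(),Y[b].max(),z[b].max())
for y0,y1 in [(2,38),(42,76)]:
    b=(abs(X)<30)&(Y>y0)&(Y<y1)&(z>40); print(y0,b.sum(),X[b].mean(),Y[b].mean())
E
```

```text
time: 24.15
tool_pos: [513.5, 236.0, 189.5]
tcp_rot: [-179.9, -0.1, -179.8]
ft_force: [0.8, 0.4, 0.1]
finger_gap: 0.2
grip_force: 0.0
[-0.15  0.11  7.15] turn 0.004 t 24.15 at [513.5 236.  189.5] yaw -179.8 gap 0.2 F [0.8 0.4 0.1]
[288 165  43  33 652] -4.654867138801057 41.361516840989864 -15.184643225919235 96.06620540187332 100.01287734095945
2 93 -3.210391892655779 19.20935893118834
42 97 -4.612403612833408 58.341219330683195
```

View pics/t2.png

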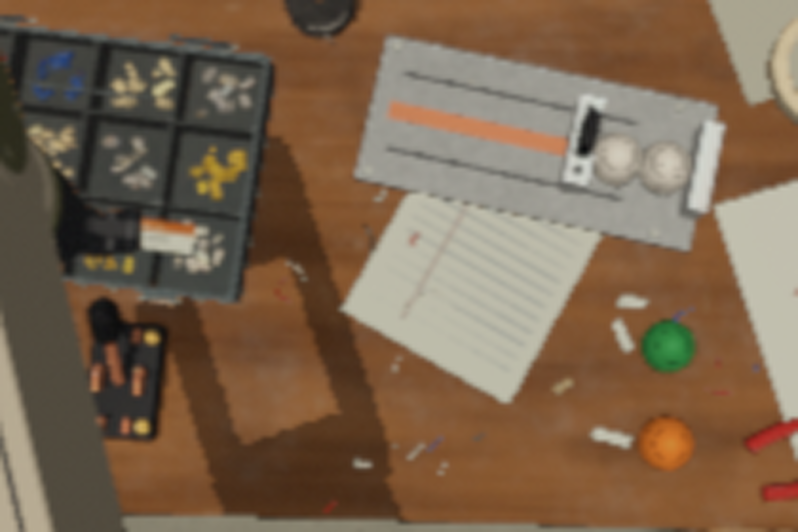

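The picture shows the row snug: domes at (618,157) and (663,165), between the stop at (583,140) and the wall at (705,165). The lever knob is at (105,318).

```bash
python3 -m crank '[[-0.2,0.1,3,0,0],[-0.2,0.1,6,0,0],[-0.2,0.1,7.1,0,0],[-0.2,0.1,7.1,0,0],[0.5,0.1,7.1,0,0],[1.2,0.1,7.1,0,0],[1.9,0.1,7.1,0,0],[2.6,0.1,7.1,0,0],[3.3,0.1,7.1,0,0],[4,0.1,7.1,0,0]]';  python3 -m crank '[[0.6,0,0,0,0],[1.2,0,0,0,0],[1.8,0,0,0,0],[2.4,0,0,0,0],[3,0,0,0,0],[3.5,0,0,0,0],[3.5,0,0,0,0]]'
```

```text
time: 25.2
tool_pos: [472.7, 238.4, 119.5]
tcp_rot: [180.0, 0.0, -179.7]
ft_force: [0.1, -0.2, -0.8]
finger_gap: 0.2
grip_force: 0.0
time: 25.9
tool_pos: [437.7, 238.2, 119.1]
tcp_rot: [-180.0, -0.0, -179.7]
ft_force: [0.9, 0.5, -0.0]
finger_gap: 0.1
grip_force: 0.0
```

```bash
python3 -m crank '[[-1,0,-3,0,0],[-1,0,-7,0,0],[-2,0,-11,0,0],[-4,0,-11,0,0],[-8,0,-11,0,3],[-11,-4,-11,0,3],[-11,-8,-11,0,5],[-11,-8,-11,0,5],[-11,-8,-11,0,5],[-11,-8,-11,0,5],[-11,-8,-11,0,5]]' | sed -n 1,2p
python3 - <<'E'
from h import *
np.set_printoptions(precision=1,suppress=True)
I={n:snapshot(n) for n in("top","side")}
np.savez("pics/g.npz",tp=I["top"][0],td=I["top"][1],sp=I["side"][0],sd=I["side"][1])
for n,(p,d) in I.items():
    W=cloud(n,d);hsv=cv2.cvtColor(p,cv2.COLOR_RGB2HSV);z=W[...,2]
    m=(W[...,0]>490)&(W[...,0]<600)&(W[...,1]<-330)&(W[...,1]>-430)&(z>105)&(z<190)&(d>0)
    for s,c,b in blobs(m,8):
        q=W[b];print(n,"grip",s,c,q.mean(0),q.min(0),q.max(0),p[b].mean(0))
    m=(W[...,0]>330)&(W[...,0]<500)&(abs(W[...,1]-237)<40)&(z>80)&(z<140)&(d>0)
    for s,c,b in blobs(m,8): print(n,"lever",s,c,W[b].mean(0))
    m=(W[...,0]>400)&(W[...,0]<650)&(W[...,1]<-290)&(W[...,1]>-450)&(z>12)&(z<105)&(d>0)
    for s,c,b in blobs(m,100): q=W[b];print(n,"box",s,np.percentile(q,2,axis=0),np.percentile(q,98,axis=0),cv2.minAreaRect(q[q[:,2]>40][:,:2].astype(np.float32)))
a=np.hstack([cv2.resize(I["top"][0][170:270,350:430],(400,500)),cv2.resize(I["side"][0][200:300,280:360],(400,500))])
cv2.imwrite("pics/g.png",a[:,:,::-1])
E
```

```text
time: 27.0
tool_pos: [548.5, 159.7, 229.3]
top grip [393 194  19  14 187] [401.3 200.8] [ 539.2 -377.3  144.4] [ 521.1 -392.8  105.1] [ 561.  -369.3  175.1] [64.2 63.7 59.2]
top lever [163 218  10  13  98] [167.7 224. ] [466.4 234.3 104. ]
top box [ 360  187   56   61 2262] [ 428.7 -434.8   21.9] [ 585.6 -309.3  103.4] ((504.4468078613281, -374.5804443359375), (167.85899353027344, 131.3949737548828), 1.166140079498291)
side grip [323 218  16  24 195] [330.7 229.6] [ 537.  -383.6  140.9] [ 520.3 -393.3  105.2] [ 561.  -369.2  176.6] [97.1 90.9 83.1]
side lever [199 173   8  10  58] [202.6 177.3] [463.9 232.1  98.5]
side box [ 290  230   67   60 2390] [ 427.2 -439.2   14.5] [ 577.  -317.3  102.7] ((504.84033203125, -375.0392761230469), (169.73809814453125, 131.1894989013672), 1.3115333318710327)
```

View pics/g.png

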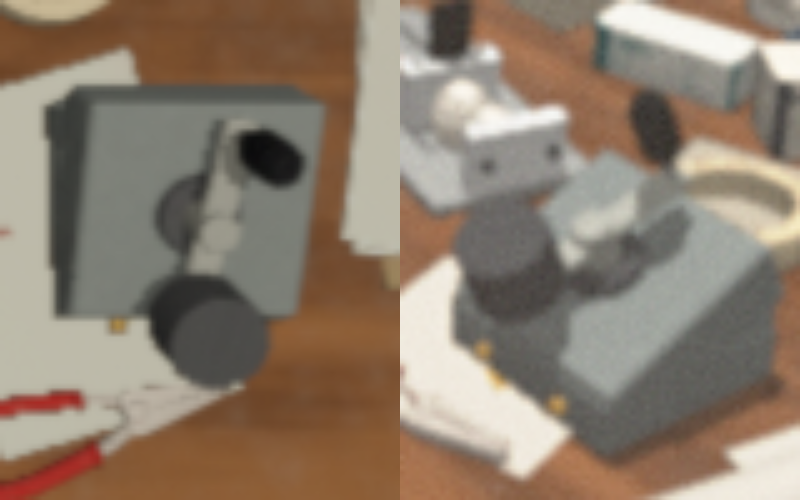

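The lever is still off (knob at 466,234); my push stopped short of upright. The grip is the black oval at (270,158) in the top half and (655,128) in the side half. The weight's top face is at (212,333).

```bash
python3 - <<'E'
from h import *
np.set_printoptions(precision=1,suppress=True)
G=np.load("pics/g.npz");cs={};Ps={}
for n,k,(u0,u1,v0,v1) in (("top","t",(392,418,190,212)),("side","s",(320,342,214,236))):
    p=G[k+"p"];g=p.max(2).astype(int);m=np.zeros(g.shape,bool);m[v0:v1,u0:u1]=g[v0:v1,u0:u1]<(48 if n=="top" else 70)
    s,c,b=max(blobs(m,5),key=lambda t:t[0][4]);print(n,s,c);cs[n]=c
    f,cx,cy,R,t=cam(n);Ps[n]=np.array([[f,0,cx],[0,f,cy],[0,0,1]])@np.c_[R,t]
X=cv2.triangulatePoints(Ps["top"],Ps["side"],cs["top"],cs["side"]).ravel();X=X[:3]/X[3];print("grip",X,proj("top",X),proj("side",X))
W=cloud("top",G["td"]);
q=W[229:244,385:400].reshape(-1,3);q=q[q[:,2]>80];print("weight top",np.median(q,0),q.min(0),q.max(0))
A=np.array([-.423,0,.906])
v,u=np.where((W[...,2]>100)&(W[...,2]<140)&(W[...,0]<490)&(W[...,0]>400)&(W[...,1]<-320)&(W[...,1]>-420))
q=W[v,u];n=np.array([-np.cos(np.radians(1.2))*.423,-np.sin(np.radians(1.2))*.423,.906]);h=q@n;b=h>np.percentile(h,80)-2.5;r=cv2.minEnclosingCircle(q[b][:,[0,1]].astype(np.float32));print("face",b.sum(),q[b].mean(0),r,h.max(), "grip h",X@n)
E
python3 go.py 515 237 190 180
```

```text
top [398 196  12  11  92] [403.5 201. ]
side [327 219   8  13  74] [330.6 225. ]
grip [ 538.1 -380.   152.9] [403.6 200.8] [330.4 225.1]
weight top [ 449.1 -363.3  111.2] [ 430.4 -387.7   97.5] [ 468.6 -344.   122.6]
face 232 [ 442.5 -368.9  110.3] ((442.76904296875, -369.6095275878906), 26.681440353393555) -80.40002221633901 grip h -85.67966045635109
[3.3  7.75 3.94] turn 0.007 t 27.1 at [548.5 159.7 229.4] yaw -179.6 gap 49.9 F [ 0.4 -0.1 -1. ]
```

```bash
python3 -m crank '[[3.3,7.7,4,0,0],[3.3,7.7,4,0,0],[3.3,7.7,4,0,0],[3.3,7.7,4,0,0],[3.3,7.7,7,0,0],[3.3,7.7,10,0,0],[3.3,7.7,11.5,0,0],[3.3,7.7,11.5,0,0]]' | sed -n 1,2p; python3 -m crank '[[1,0,0,0,0],[2,0,0,0,0],[3,0,0,0,0],[4,0,0,0,0],[4,0,0,0,0]]'
python3 - <<'E'
from h import *
p,d=snapshot("side");cv2.imwrite("pics/l1.png",cv2.resize(p[130:230,150:270,::-1],None,fx=5,fy=5,interpolation=cv2.INTER_CUBIC))
E
```

```text
time: 27.9
tool_pos: [514.1, 234.3, 112.1]
time: 28.4
tool_pos: [474.1, 235.6, 114.7]
tcp_rot: [180.0, 0.0, -179.7]
ft_force: [-0.3, -0.3, -0.4]
finger_gap: 0.1
grip_force: 0.0
```

View pics/l1.png

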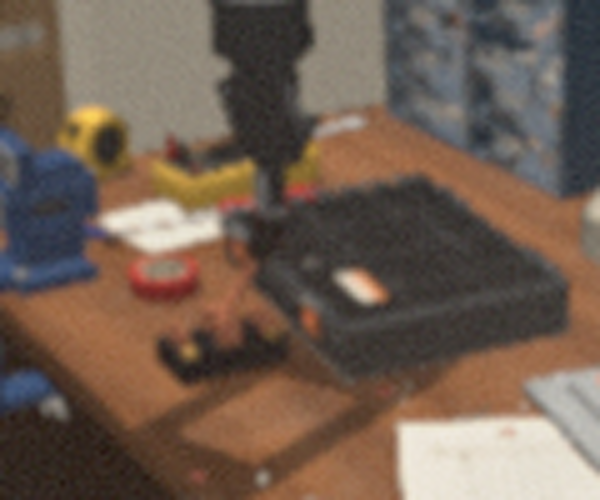

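The fingertips at (268,205) are just behind the knob at (262,230), and the lever is still leaning off. I push on well past upright.

```bash
python3 -m crank '[[0.7,0,0,0,0],[1.4,0,0,0,0],[2.1,0,0,0,0],[2.8,0,0,0,0],[3.5,0,0,0,0],[4.2,0,0,0,0],[4.9,0,0,0,0],[5.5,0,0,0,0],[6.1,0,0,0,0],[6.7,0,0,0,0],[7.2,0,0,0,0],[7.2,0,0,0,0],[7.2,0,0,0,0]]'
python3 - <<'E'
from h import *
p,d=snapshot("side");W=cloud("side",d);np.savez("pics/l2.npz",p=p,d=d)
cv2.imwrite("pics/l2.png",cv2.resize(p[130:230,150:270,::-1],None,fx=5,fy=5,interpolation=cv2.INTER_CUBIC))
E
```

```text
time: 29.75
tool_pos: [403.4, 235.0, 114.3]
tcp_rot: [180.0, 0.0, -179.7]
ft_force: [-0.3, 0.7, 0.7]
finger_gap: -0.0
grip_force: 0.0
```

View pics/l2.png

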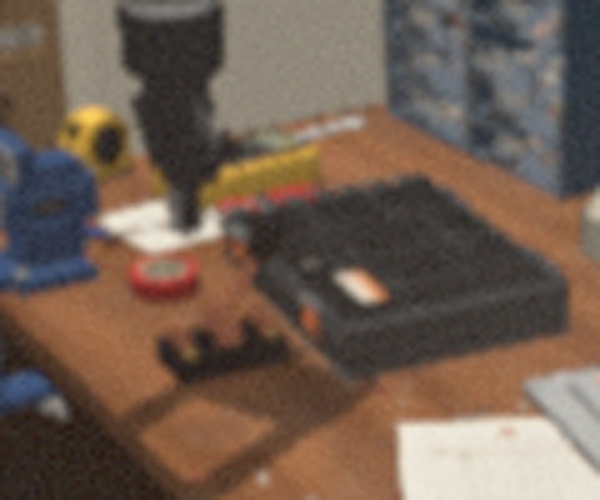

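Run:
```python
from h import *
for z in (85,92,100,110,120): print(z,proj("side",(403.4,235,z)))
L=np.load("pics/l2.npz");W=cloud("side",L["d"]);
m=(abs(W[...,0]-403)<25)&(abs(W[...,1]-235)<40)&(W[...,2]>60)&(W[...,2]<200)
print(W[m][:,2].min(),np.percentile(W[m],[1,5,50],axis=0))
m=(W[...,0]>435)&(W[...,0]<520)&(abs(W[...,1]-235)<20)&(W[...,2]>60)&(W[...,2]<140)
print(np.percentile(W[m],[1,10,50,90,99],axis=0))
```

```text
85 [187.9234059  183.81591839]
92 [187.79462194 182.0946262 ]
100 [187.64684846 180.11952496]
110 [187.4612379  177.63870345]
120 [187.27462685 175.14450959]
114.78897127102825 [[383.27331963 195.93858344 117.35841443]
 [385.13167796 200.53134246 121.74769761]
 [391.87515365 225.63163268 166.23435073]]
[[438.04938586 224.57437419  62.99819822]
 [447.51352021 227.2756222   71.50323468]
 [460.43427159 232.51798069  95.1206669 ]
 [472.91062117 240.58326644 108.98942918]
 [478.30387686 244.69352063 112.9948264 ]]
```

The depth shows the fingertips at about TCP height, not 22 mm ahead of it, so they passed over the knob. I'll work about 20 mm lower.

```bash
python3 -m crank '[[0,0,-4,0,0],[-4,0,-6,0,0],[-8,0,-6,0,0],[-11.2,0,-6,0,0],[-11.2,0,-6,0,0],[-11.2,0,-3,0,0],[-11.2,0,0,0,0],[-11.2,0,2.9,0,0],[-11.2,0,2.9,0,0],[-11.2,0,2.9,0,0]]'| sed -n 1,2p; python3 -m crank '[[1,0,0,0,0],[2,0,0,0,0],[3,0,0,0,0],[3.6,0,0,0,0],[4.2,0,0,0,0],[4.8,0,0,0,0],[5.4,0,0,0,0],[6,0,0,0,0],[6.6,0,0,0,0],[7.2,0,0,0,0],[7.8,0,0,0,0],[8.4,0,0,0,0],[9,0,0,0,0],[9.6,0,0,0,0],[9.6,0,0,0,0],[9.6,0,0,0,0]]'
python3 - <<'E'
from h import *
p,d=snapshot("side");W=cloud("side",d)
m=(W[...,0]>350)&(W[...,0]<520)&(abs(W[...,1]-235)<20)&(W[...,2]>50)&(W[...,2]<85)
print(np.percentile(W[m],[1,10,50,90,99],axis=0))
cv2.imwrite("pics/l3.png",cv2.resize(p[130:230,150:270,::-1],None,fx=5,fy=5,interpolation=cv2.INTER_CUBIC))
E
```

```text
time: 30.8
tool_pos: [514.7, 235.4, 85.2]
time: 32.4
tool_pos: [419.3, 235.1, 85.3]
tcp_rot: [180.0, 0.0, -179.7]
ft_force: [0.1, 0.3, -0.8]
finger_gap: -0.1
grip_force: 0.0
[[379.61287521 233.46965161  50.70388784]
 [384.26634386 235.89458169  55.35307364]
 [402.27724875 239.09477638  71.03168365]
 [414.00121233 243.71978585  81.4815349 ]
 [415.52689478 244.96896894  83.97089548]]
```

View pics/l3.png

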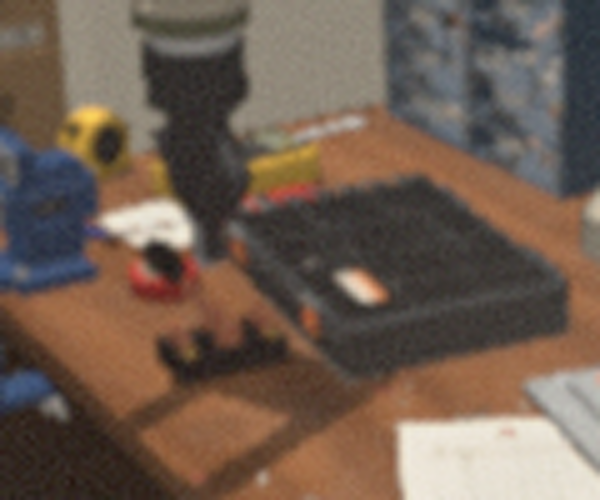

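The knob is now at (170,262), leaning towards the robot, so the lever is on. Next, the crank.

```bash
python3 -m crank '[[-1,0,-5,0,3],[-1,0,-10,0,5],[-1,0,-14.5,0,5],[-1,0,-14.5,0,5]]' | sed -n 1,2p; python3 go.py 538 -380 220 181.2
```

```text
time: 32.85
tool_pos: [433.3, 236.6, 238.5]
[-10.14 -61.72   1.67] turn -0.016 t 32.85 at [433.3 236.6 238.5] yaw -179.7 gap 50.2 F [ 0.1 -0.3  0. ]
```

```bash
python3 -m crank '[[-10.1,-61.7,1.7,-0.02,5],[-10.1,-61.7,1.7,-0.02,5],[-10.1,-61.7,1.7,-0.02,5],[-10.1,-61.7,1.7,-0.02,5],[-10.1,-61.7,1.7,-0.02,5],[-10.1,-61.7,1.7,-0.02,5],[-10.1,-61.7,1.7,-0.02,5],[-10.1,-61.7,1.7,-0.02,5],[-10.1,-61.7,1.7,-0.02,5],[-10.1,-61.7,1.7,-0.02,5],[-10.1,-61.7,1.7,-0.02,5],[-10.1,-61.7,1.7,-0.02,5],[-10.1,-61.7,1.7,-0.02,5],[-10.1,-61.7,1.7,-0.02,5],[-10.1,-61.7,1.7,-0.02,5],[-10.1,-61.7,1.7,-0.02,5],[-10.1,-61.7,1.7,-0.02,5]]' | sed -n 1,2p; python3 go.py 538 -380 138 181.2;python3 - <<'E'
from h import *
print(sense()["joint_pos"])
p,d=snapshot("side");cv2.imwrite("pics/c1.png",cv2.resize(p[170:270,270:390,::-1],None,fx=5,fy=5,interpolation=cv2.INTER_CUBIC))
E
```

```text
time: 34.55
tool_pos: [533.8, -380.1, 213.4]
[-0.42  0.    7.54] turn 0.006 t 34.55 at [ 533.8 -380.1  213.4] yaw -178.5 gap 49.7 F [ 0.5 -0.7 -0.5]
[-3.99424880e+01  1.64118131e+01  7.68390948e+01  9.23287826e-03
  8.67448129e+01 -1.31467760e+02]
```

View pics/c1.png

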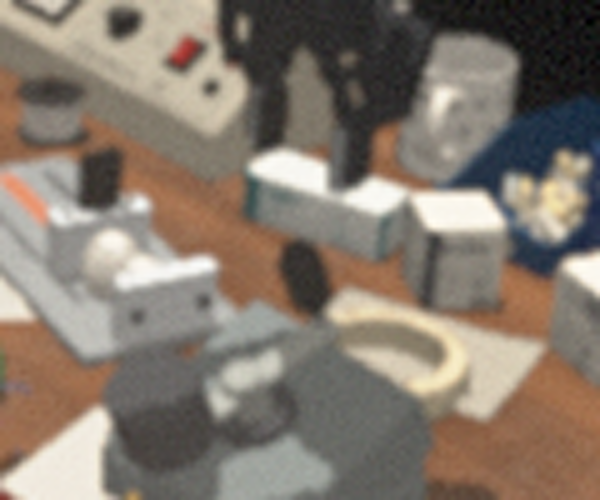

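```bash
python3 -m crank '[[-0.2,0,2,0,5],[-0.2,0,4,0,5],[-0.2,0,4,0,5],[-0.2,0,4,0,5]]' | sed -n 1,3p; python3 go.py 538 -380 138 181.2
```

```text
time: 35.0
tool_pos: [535.5, -380.5, 173.4]
tcp_rot: [180.0, -0.0, -178.5]
[-0.26  0.05  3.54] turn 0.005 t 35.0 at [ 535.5 -380.5  173.4] yaw -178.5 gap 49.9 F [-0.6  0.2 -0.6]
```

```bash
python3 -m crank '[[-0.2,0,1.5,0,5],[-0.2,0,3,0,5],[-0.2,0,3.5,0,5],[-0.2,0,3.5,0,4],[-0.2,0,3.5,0,3.5],[-0.2,0,3.5,0,3],[-0.2,0,3.5,0,2.6],[-0.2,0,3.5,0,2],[-0.2,0,3.5,0,2],[-0.2,0,3.5,0,2],[-0.2,0,3.5,0,2]]' 40
python3 - <<'E'
from h import *
p,d=snapshot("side");cv2.imwrite("pics/c2.png",cv2.resize(p[170:270,270:390,::-1],None,fx=5,fy=5,interpolation=cv2.INTER_CUBIC))
E
```

```text
time: 36.1
tool_pos: [537.8, -381.6, 139.1]
tcp_rot: [-180.0, 0.0, -178.6]
ft_force: [-2.1, 0.7, 5.7]
finger_gap: 22.8
grip_force: 39.8
```

View pics/c2.png

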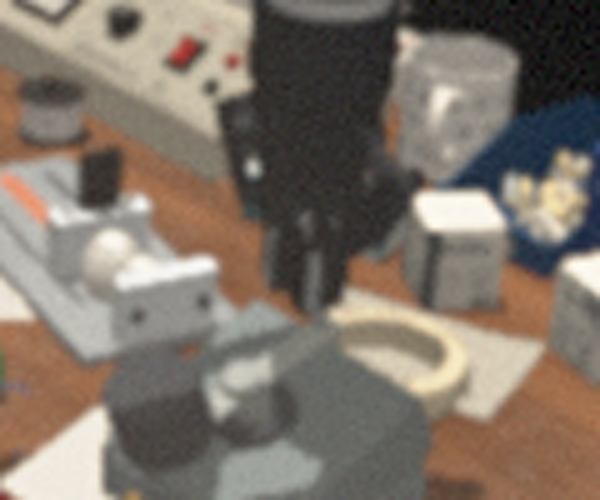

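Run:
```python
import numpy as np
c,s=np.cos(np.radians(7.5)),np.sin(np.radians(7.5))
for k in range(1,21):
    t=np.radians(7.5+9*k);a=c-np.cos(t);print("[%.2f,%.2f,%.2f,0,2],"%(4.985*a,5.5*(s-np.sin(t)),2.324*a),end="")
```

```text
[0.16,-0.84,0.08,0,2],[0.44,-1.65,0.21,0,2],[0.83,-2.40,0.39,0,2],[1.33,-3.07,0.62,0,2],[1.91,-3.65,0.89,0,2],[2.56,-4.12,1.20,0,2],[3.28,-4.47,1.53,0,2],[4.03,-4.69,1.88,0,2],[4.81,-4.78,2.24,0,2],[5.59,-4.74,2.61,0,2],[6.36,-4.56,2.96,0,2],[7.09,-4.25,3.30,0,2],[7.77,-3.81,3.62,0,2],[8.37,-3.27,3.90,0,2],[8.90,-2.63,4.15,0,2],[9.32,-1.91,4.35,0,2],[9.64,-1.12,4.49,0,2],[9.84,-0.28,4.59,0,2],[9.93,0.57,4.63,0,2],[9.88,1.44,4.61,0,2],
```

Quarter turn first, to check the forces.

```bash
python3 -m crank '[[0.16,-0.84,0.08,0,2],[0.44,-1.65,0.21,0,2],[0.83,-2.40,0.39,0,2],[1.33,-3.07,0.62,0,2],[1.91,-3.65,0.89,0,2]]' 40; python3 go.py 0 0 0 180;  python3 -m crank '[[0.65,-0.47,0.31,0,2],[1.37,-0.82,0.64,0,2],[2.12,-1.04,0.99,0,2],[2.90,-1.13,1.35,0,2],[3.68,-1.09,1.72,0,2]]'
```

```text
time: 36.65
tool_pos: [519.2, -417.9, 130.1]
tcp_rot: [179.9, -0.0, -178.5]
ft_force: [-4.1, 7.3, 9.0]
finger_gap: 22.7
grip_force: 40.3
[50.83 43.09 13.05] turn 0.026 t 36.65 at [ 519.2 -417.9  130.1] yaw -178.5 gap 22.7 F [-4.1  7.3  9. ]
time: 37.15
tool_pos: [483.7, -429.4, 113.4]
tcp_rot: [180.0, 0.1, -178.5]
ft_force: [0.2, 9.1, 11.0]
finger_gap: 22.7
grip_force: 40.5
```

```bash
python3 -m crank '[[0.77,0.18,0.35,0,2],[1.5,0.49,0.69,0,2],[2.18,0.93,1.01,0,2],[2.78,1.47,1.29,0,2],[3.31,2.11,1.54,0,2],[3.73,2.83,1.74,0,2],[4.05,3.62,1.88,0,2],[4.25,4.46,1.98,0,2],[4.34,5.31,2.02,0,2],[4.29,6.18,2.0,0,2]]'; python3 -m crank '[[-0.16,0.84,-0.08,0,2],[-0.44,1.65,-0.21,0,2],[-0.83,2.40,-0.39,0,2],[-1.33,3.07,-0.62,0,2],[-1.91,3.65,-0.89,0,2],[-2.56,4.12,-1.20,0,2],[-3.28,4.47,-1.53,0,2],[-4.03,4.69,-1.88,0,2],[-4.81,4.78,-2.24,0,2],[-5.59,4.74,-2.61,0,2],[-6.36,4.56,-2.96,0,2],[-7.09,4.25,-3.30,0,2],[-7.77,3.81,-3.62,0,2],[-8.37,3.27,-3.90,0,2],[-8.90,2.63,-4.15,0,2],[-9.32,1.91,-4.35,0,2],[-9.64,1.12,-4.49,0,2],[-9.84,0.28,-4.59,0,2],[-9.93,-0.57,-4.63,0,2],[-9.88,-1.44,-4.61,0,2]]'
```

```text
time: 38.15
tool_pos: [438.7, -369.8, 92.9]
tcp_rot: [-179.9, 0.1, -178.6]
ft_force: [0.8, -1.1, 6.8]
finger_gap: 22.6
grip_force: 39.9
time: 40.15
tool_pos: [537.9, -381.4, 139.1]
tcp_rot: [-180.0, 0.0, -178.5]
ft_force: [-2.4, 2.0, 7.5]
finger_gap: 23.0
grip_force: 40.1
```

One full turn went cleanly, back at the starting point with low forces. Two more follow.

```bash
python3 -m crank '[[0.16,-0.84,0.08,0,2],[0.44,-1.65,0.21,0,2],[0.83,-2.40,0.39,0,2],[1.33,-3.07,0.62,0,2],[1.91,-3.65,0.89,0,2],[2.56,-4.12,1.20,0,2],[3.28,-4.47,1.53,0,2],[4.03,-4.69,1.88,0,2],[4.81,-4.78,2.24,0,2],[5.59,-4.74,2.61,0,2],[6.36,-4.56,2.96,0,2],[7.09,-4.25,3.30,0,2],[7.77,-3.81,3.62,0,2],[8.37,-3.27,3.90,0,2],[8.90,-2.63,4.15,0,2],[9.32,-1.91,4.35,0,2],[9.64,-1.12,4.49,0,2],[9.84,-0.28,4.59,0,2],[9.93,0.57,4.63,0,2],[9.88,1.44,4.61,0,2]]' | sed -n '2p;4,5p'; python3 -m crank '[[-0.16,0.84,-0.08,0,2],[-0.44,1.65,-0.21,0,2],[-0.83,2.40,-0.39,0,2],[-1.33,3.07,-0.62,0,2],[-1.91,3.65,-0.89,0,2],[-2.56,4.12,-1.20,0,2],[-3.28,4.47,-1.53,0,2],[-4.03,4.69,-1.88,0,2],[-4.81,4.78,-2.24,0,2],[-5.59,4.74,-2.61,0,2],[-6.36,4.56,-2.96,0,2],[-7.09,4.25,-3.30,0,2],[-7.77,3.81,-3.62,0,2],[-8.37,3.27,-3.90,0,2],[-8.90,2.63,-4.15,0,2],[-9.32,1.91,-4.35,0,2],[-9.64,1.12,-4.49,0,2],[-9.84,0.28,-4.59,0,2],[-9.93,-0.57,-4.63,0,2],[-9.88,-1.44,-4.61,0,2]]'| sed -n '2p;4,5p'; python3 -m crank '[[0.16,-0.84,0.08,0,2],[0.44,-1.65,0.21,0,2],[0.83,-2.40,0.39,0,2],[1.33,-3.07,0.62,0,2],[1.91,-3.65,0.89,0,2],[2.56,-4.12,1.20,0,2],[3.28,-4.47,1.53,0,2],[4.03,-4.69,1.88,0,2],[4.81,-4.78,2.24,0,2],[5.59,-4.74,2.61,0,2],[6.36,-4.56,2.96,0,2],[7.09,-4.25,3.30,0,2],[7.77,-3.81,3.62,0,2],[8.37,-3.27,3.90,0,2],[8.90,-2.63,4.15,0,2],[9.32,-1.91,4.35,0,2],[9.64,-1.12,4.49,0,2],[9.84,-0.28,4.59,0,2],[9.93,0.57,4.63,0,2],[9.88,1.44,4.61,0,2]]' | sed -n '2p;4,5p'; python3 -m crank '[[-0.16,0.84,-0.08,0,2],[-0.44,1.65,-0.21,0,2],[-0.83,2.40,-0.39,0,2],[-1.33,3.07,-0.62,0,2],[-1.91,3.65,-0.89,0,2],[-2.56,4.12,-1.20,0,2],[-3.28,4.47,-1.53,0,2],[-4.03,4.69,-1.88,0,2],[-4.81,4.78,-2.24,0,2],[-5.59,4.74,-2.61,0,2],[-6.36,4.56,-2.96,0,2],[-7.09,4.25,-3.30,0,2],[-7.77,3.81,-3.62,0,2],[-8.37,3.27,-3.90,0,2],[-8.90,2.63,-4.15,0,2],[-9.32,1.91,-4.35,0,2],[-9.64,1.12,-4.49,0,2],[-9.84,0.28,-4.59,0,2],[-9.93,-0.57,-4.63,0,2],[-9.93,-0.7,-4.63,0,2]]'| sed -n '2p;4,5p'; python3 -m crank '[[0,0,0,0,2],[0,0,0,0,3.2],[0,0,0,0,3.2],[0,0,0,0,5],[0,0,0,0,5],[0,0,0,0,5],[0,0,-3,0,5],[0,0,-6,0,5],[0,0,-9,0,5],[0,0,-9,0,5]]'; python3 go.py 340 235 230 180.3
```

```text
tool_pos: [438.7, -369.8, 92.9]
ft_force: [0.3, -1.3, 6.3]
finger_gap: 22.6
tool_pos: [537.8, -381.4, 139.1]
ft_force: [-2.9, 2.7, 7.2]
finger_gap: 22.5
tool_pos: [438.6, -369.8, 92.9]
ft_force: [1.4, -1.4, 5.7]
finger_gap: 22.7
tool_pos: [538.2, -374.8, 139.3]
ft_force: [-0.8, 0.2, 6.7]
finger_gap: 22.4
time: 49.15
tool_pos: [539.9, -375.5, 234.7]
tcp_rot: [-179.7, 0.4, -178.6]
ft_force: [0.5, -0.5, 1.8]
finger_gap: 50.2
grip_force: 0.0
[ 1.844e+01  6.154e+01 -2.000e-02] turn 0.02 t 49.15 at [ 539.9 -375.5  234.7] yaw -178.6 gap 50.2 F [ 0.5 -0.5  1.8]
```

```bash
python3 -m crank '[[18.4,61.5,0,0.02,0],[18.4,61.5,0,0.02,0],[18.4,61.5,0,0.02,0],[18.4,61.5,0,0.02,0],[18.4,61.5,0,0.02,0],[18.4,61.5,0,0.02,0],[18.4,61.5,0,0.02,0],[18.4,61.5,0,0.02,0],[18.4,61.5,0,0.02,0],[18.4,61.5,0,0.02,0],[18.4,61.5,0,0.02,0],[18.4,61.5,0,0.02,0],[18.4,61.5,0,0.02,0],[18.4,61.5,0,0.02,0],[18.4,61.5,0,0.02,0],[18.4,61.5,0,0.02,0],[18.4,61.5,0,0.02,0],[18.4,61.5,0,0.02,0]]'; python3 go.py 340 236 85 180
python3 - <<'E'
from h import *
np.set_printoptions(precision=1,suppress=True)
p,d=snapshot("top");np.savez("pics/t3.npz",p=p,d=d)
W=cloud("top",d);o=np.array([597.7,-194.4]);e=np.array([.194,.981]);X=(W[...,:2]-o)@[e[1],-e[0]];Y=(W[...,:2]-o)@e;z=W[...,2]
for y0,y1 in [(2,38),(42,76)]:
    b=(abs(X)<30)&(Y>y0)&(Y<y1)&(z>40); print(y0,b.sum(),X[b].mean(),Y[b].mean())
ps,ds=snapshot("side");W=cloud("side",ds)
for n,w in(("top",cloud("top",d)),("side",W)):
    m=(w[...,0]>330)&(w[...,0]<500)&(abs(w[...,1]-237)<25)&(w[...,2]>70)&(w[...,2]<125)
    print(n,m.sum(),np.percentile(w[m],[2,50,98],axis=0) if m.any() else "")
    m=(w[...,0]>490)&(w[...,0]<600)&(abs(w[...,1]+380)<50)&(w[...,2]>125)&(w[...,2]<190)
    print("grip",w[m].mean(0))
E
```

```text
time: 50.95
tool_pos: [338.9, 235.3, 228.3]
tcp_rot: [-180.0, 0.0, -179.8]
ft_force: [0.4, 0.0, 0.6]
finger_gap: -0.3
grip_force: 0.0
[-0.11  0.07 14.33] turn 0.003 t 50.95 at [338.9 235.3 228.3] yaw -179.8 gap -0.3 F [0.4 0.  0.6]
2 97 -2.6345174413341073 19.87453965969346
42 96 -4.32411805103668 57.808721011212604
top 108 [[368.5 230.1  71.7]
 [384.2 238.6 106.1]
 [401.9 250.9 114.3]]
grip [ 536.  -371.3  163. ]
side 64 [[368.9 230.2  71.2]
 [382.  237.3  97.4]
 [400.6 246.3 112.9]]
grip [ 533.5 -379.4  156.3]
```

```bash
python3 -m crank '[[0,0,5,0,0],[0,0,10,0,0],[0,0,13,0,0],[0,0,14.3,0,0],[0,0,14.3,0,0],[-1,0,14.3,0,0],[-2,0,14.3,0,0],[-3,0,14.3,0,0],[-3.6,0,14.3,0,0],[-4.2,0,14.3,0,0],[-4.8,0,14.3,0,0],[-5.4,0,14.3,0,0],[-6,0,14.3,0,0],[-6.6,0,14.3,0,0],[-7.2,0,14.3,0,0],[-7.8,0,14.3,0,0],[-8.4,0,14.3,0,0],[-9,0,14.3,0,0],[-9.4,0,14.3,0,0],[-9.4,0,14.3,0,0]]'; python3 -m crank '[[0.5,0,0,0,0],[1,0,0,0,0],[1.5,0,-5,0,0],[2,0,-10,0,0],[2,0,-15,0,0],[2,4,-15,0,0],[2,8,-15,0,0],[2,12,-15,0,0],[2,12,-15,0,0],[2,12,-15,0,0]]' | sed -n 1,2p
cat > chk.py <<'E'
from h import *
np.set_printoptions(precision=1,suppress=True)
p,d=snapshot("top");ps,ds=snapshot("side")
W=cloud("top",d);o=np.array([597.7,-194.4]);e=np.array([.194,.981]);X=(W[...,:2]-o)@[e[1],-e[0]];Y=(W[...,:2]-o)@e;z=W[...,2]
for y0,y1 in [(2,38),(42,76)]:
    b=(abs(X)<30)&(Y>y0)&(Y<y1)&(z>40); print(y0,b.sum(),X[b].mean(),Y[b].mean())
for n,w in(("top",W),("side",cloud("side",ds))):
    m=(w[...,0]>330)&(w[...,0]<500)&(abs(w[...,1]-237)<25)&(w[...,2]>70)&(w[...,2]<125)
    print(n,m.sum(),np.percentile(w[m],[2,50,98],axis=0) if m.any() else "")
a=cv2.resize(p[130:280,130:430,::-1],(800,400),interpolation=cv2.INTER_CUBIC);cv2.imwrite("pics/end.png",a)
E
python3 chk.py
```

```text
time: 53.05
tool_pos: [432.9, 236.8, 85.4]
tcp_rot: [180.0, 0.0, -179.7]
ft_force: [-0.4, -0.4, 1.0]
finger_gap: 0.1
grip_force: 0.0
time: 54.05
tool_pos: [410.8, 357.1, 234.9]
2 92 -2.703920510414066 19.600792901726187
42 94 -4.604525246176106 57.995939618193276
top 102 [[448.6 225.1  72.3]
 [466.1 234.2 105.7]
 [482.3 246.7 113.8]]
side 64 [[449.6 223.4  75.5]
 [463.3 231.8  96.1]
 [477.7 244.9 112.8]]
```

View pics/end.png

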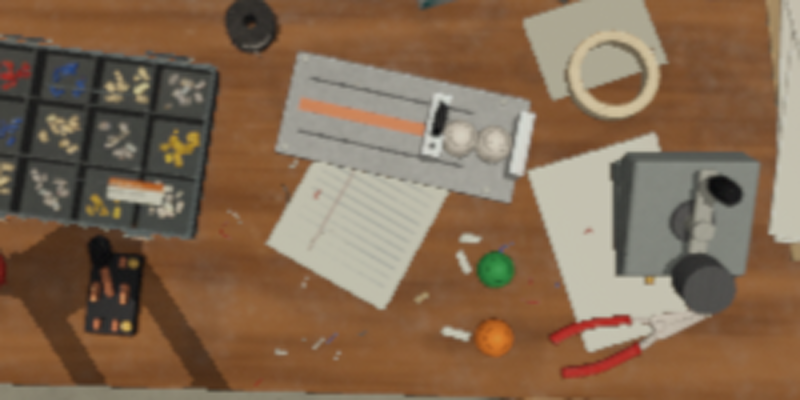

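The row is snug, with domes at (458,138) and (493,143). The lever is off with its knob at (98,250), the crank is at rest, and nothing else has moved.

```bash
python3 -c "
from bench import *
print(hand_in())"
```

```text
the job is handed in; nothing more can be done
None
```

The job is handed in; no verdict came back. Both lampholders present are clamped snug in the rack, the crank was wound three full turns clockwise with the isolator on (at about a quarter turn a second), and the lever is back to off.

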